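# Slide the drip tray through the gap and under the griddle's spout

### The arm

A 6-joint arm with a two-finger parallel gripper is mounted at the origin on the work surface. World frame = base frame: x ahead of the robot, y to its left, z up, the work surface at z = 0. Lengths are in m, angles in rad, forces in N, time in s.
With the tool pointing down it reaches from about 0.325 to 0.75 m from the base axis. Payload 7.6 kg.
Tool frame: the origin (TCP) lies on the front face of the gripper's body, between the roots of the fingers; the fingertips stand 73 mm ahead of it and the grasp point (between the pads) lies 54 mm ahead of it; z points along the fingers, y is the direction in which the jaws open and shut (so a half turn about z gives the same grasp; the last joint's range is limited). The gripper opens to 85 mm and grips with 20 to 120 N. Pads are 22 mm wide; open, the fingers measure 114 mm over their backs; the gripper's body (76 mm by 85 mm) begins 54 mm behind the grasp point. The pads swing forward as they close: fully open they stand 13 mm farther back than shut.
Start: joints at [-1.4, 0.052, 1.401, -0, 1.689, -0.07], TCP at [0.125, -0.51, 0.304] pointing down, gripper open.
Joint ranges: [-2.9, 2.9], [-0.91, 2.17], [0.12, 2.37], [-1.06, 4.2], [0.26, 2.73], [-2.93, 2.93]. Speed limits (rad/s): [2.57, 2.57, 3.01, 3.14, 3.14, 3.14].

### API

Orientations are given as a rotation vector (axis times angle).
In Python, from cell import robot gives the robot as it stands.
- The arm moves only by the tool apply_moves, never from a script. Its argument "plan" is text: rows parted by semicolons, each of 7 numbers parted by spaces: the shift along the tool's x, y, z in mm, then the turn, a rotation vector about the tool's x, y, z in rad, then the opening, from 0 (shut) to 1 (fully open). In form: dx dy dz ax ay az hand; .... A call has exactly 8 rows; each row is the pose to reach, as a shift and turn from the pose commanded when the call began, along the tool's axes at that moment; what a row does not reach only later rows make up. A row lasts 1/10 s, in which the tool goes at most 50 mm and 8.59 degrees, less where a joint would pass 70% of its speed; a pose out of reach is approached as far as the arm can. A call with a gripper value outside its range is refused whole. The fingers move at their own pace and stop on an object; the grip force is fixed at half the most. Time passes only in rows, so rows that repeat a pose let the fingers close, or fill a call up. It gives the time, the measured TCP pose, the force and the opening at its end, in the units of the state.
- robot.get_state(): the state, without advancing time (a new reading comes with each control period).
- robot.camera(name): name is "scene" or "side" or "wrist"; returns the picture (400x640x3 uint8, red, green, blue); there is no depth.
- robot.camera_params(name): a dict with "camera_matrix" (3x3 intrinsics, pixels), "rvec" (rotation vector, rad) and "tvec" (3), from world to camera coordinates, as OpenCV has them. Camera axes: x right, y down, z forward; pixel columns grow to the right and rows downward; lengths in m; the calibration is good to about 2 mm. A picture is of the moment at which its call begins: read the wrist's pose just before it. camera_params takes no time and is no camera call; for the wrist camera it gives the pose at the moment of the call.
- robot.hand_in(): hands the job in, once; it reports no verdict.
Trained networks look in the newest picture that a camera, given by its name, has taken for a name from the list of things; names that differ only in an ending like _2 or _b are one class to them, and where a whole thing is asked for, a point or a joint stands for the part that bears it (a point fixed in the world has none). Each returns a list of dicts, best first, with "conf" (0 to 1); they miss things now and then, are a little off and sometimes report something else, mostly with a low value. They report only what shows in the picture. A call takes as long as a camera call. They do not tell look-alikes from the thing itself.
- robot.recognise(label, camera): "box" ([left, top, right, bottom] in pixels, round what is visible of it).
- robot.trace(label, camera): "region" (400x640 bool, what is visible of it) and "box" ([left, top, right, bottom] in pixels, round what is visible of it).
- robot.landmark_of(label, camera): "position" ([column, row] in pixels: a listed point, or the origin of a listed thing).
The state is a dict: "time": time; "joint_pos": joint angles; "joint_vel": joint speeds; "effort": joint torques, N m; "tcp_pos": TCP position; "tool_rot": TCP orientation; "ft_force": force on the tool from outside, world axes, zero at the start; "moment": the same for the moment, N m; "grip_width": finger opening in m.
Only numpy, scipy, OpenCV 4.12 (cv2) and the standard library are available. Lean on these libraries where they do the work, as an engineer would, in place of code of your own. Each camera call takes 0.05 s, during which the arm holds its last target.

### The job

The drip tray is thin and a nuisance to lift when greasy, so leave it flat on the shelf and push it gently with the fingertips: square it up and slide it through the narrow gap between the condiment box and the spice caddy, on until the lip of the griddle's grease spout is over the middle of the tray. Do not pinch, lift or tip the tray, keep the condiment box's lid shut, leave the other things on the shelf and griddle where they are, and take the hand away at the end.

Things in the scene. Friction and masses are not known exactly. Their poses are not given: they have to be found in the camera images.
- drip_tray: Loose open tray of pressed aluminium, 190 mm long (its x axis) by 110 mm wide (its y axis) by 25 mm high over its rolled rim, corners clipped by 14 mm, floor 2 mm thick, about 150 g. Either end may lead. Origin: centre of its underside.
- griddle: Fixed flat-top griddle, steel. Origin: point of the shelf straight below the lip of its grease spout. x axis: from there into the griddle, the way the tray travels; y to the left of that; z up. Front panel at x = +60 mm, 430 mm wide, underside 75 mm up on legs at y = +/-185 mm (the tray's far end passes under). Black knobs stick 24 mm out of the panel at y = +/-125 mm, 117 mm up.
- spout_lip (a point): Lip of the grease spout, a sloping open steel trough 57 mm wide that sticks out of the middle of the griddle's front: the middle of the lip's lower edge, 85 mm above the shelf.
- condiment_box: Hinged stainless condiment box, screwed to the shelf, 90 mm (its x) by 130 mm (its y) by 58 mm high, lid closed, with a small black tab at the lid's front. Origin: centre of its underside, at about x = -150 mm of the griddle; axes as the griddle's. Its face towards the spice caddy is one side of the gap, 118 to 120 mm wide, 90 mm long. Box and caddy may have changed sides.
- spice_caddy: Cedar caddy with two squat rub tins (red and yellow), screwed to the shelf, 90 mm (its x) by 130 mm (its y), caddy 44 mm high, tins 60 mm high. Origin: centre of its underside. Axes parallel to the griddle's. Its face towards the condiment box is the other side of the gap; it may stand up to 8 mm farther forward or back than the condiment box.
- condiment_lid (a joint): Angle of the condiment box's lid, rad: 0 closed, grows as it opens.
- rub_bowl: Bystander: loose white ceramic bowl, 86 mm across, 45 mm high. Origin: centre of its underside.
- spray_cap: Bystander: loose green plastic spray bottle cap, 32 mm across, 34 mm high. Origin: centre of its underside.
- tongs: Bystander: loose steel tongs lying flat on top of the griddle's plate, about 290 mm long (its x axis) by 45 mm, 20 mm high. Origin: under the tongs, about half-way along.
- basting_brush: Bystander: loose red silicone basting brush lying flat, 240 mm long (its x axis, from -135 mm at the handle's end to +107 mm at the bristles), 40 mm wide, 15 mm high. Origin: on the shelf.
- mustard_bottle: Bystander: loose yellow squeeze bottle, standing, 54 mm across, 177 mm high. Origin: centre of its underside.
Mind the look-alikes: they are no part of the job. Several things look just like the drip_tray: the one meant starts nearest to the robot's base. Several things have the shape of the condiment_box; the one meant has the colours described above.

How it is judged:
By the outcome, as a careful person would: the job done as asked, in the order asked, and still so for the second after the job is handed in, with the robot touching nothing.
It also fails if it takes over 54 s, if anything falls off the work surface, if the arm or the gripper's body presses on something with over 40 N, if the wrist force passes 120 N, or if a joint passes its speed limit or range.

## Working session

There is one attempt and no reset: what is moved stays moved. The work goes in short steps, Python scripts to look and compute and a tool call to move; the robot and the scene stay as the last step left them, time stands still between calls to the robot, and variables do not carry over. Pictures are saved under pics/ and viewed, and the job is handed in when it is done.

Besides the shell and the picture viewer there is one more tool, called as name(argument=value, ...) on one line, values as JSON. apply_moves: Moves the arm, as the interface text tells. Its arguments: {"type":"object","properties":{"plan":{"type":"string"}},"required":["plan"]}

```bash
ls; mkdir -p pics; cat > h.py <<'E'
import numpy as np, cv2
from cell import robot
def save(cam,name):
    im=robot.camera(cam); cv2.imwrite('pics/'+name,cv2.cvtColor(im,cv2.COLOR_RGB2BGR)); return im
def ray(cam):
    p=robot.camera_params(cam); K=np.array(p['camera_matrix']); R=cv2.Rodrigues(np.array(p['rvec'],float))[0]; t=np.array(p['tvec'],float).reshape(3)
    return K,R,t
def to_plane(cam,uv,z=0.):
    K,R,t=ray(cam); C=-R.T@t
    uv=np.atleast_2d(uv).astype(float); d=(R.T@np.linalg.inv(K)@np.c_[uv,np.ones(len(uv))].T).T
    s=(z-C[2])/d[:,2]; return C+d*s[:,None]
def proj(cam,P):
    K,R,t=ray(cam); q=(np.atleast_2d(P)@R.T+t)@K.T; return q[:,:2]/q[:,2:]
E
python3 - <<'E'
from h import *
for c in ['scene','side','wrist']:
    save(c,c+'0.png'); K,R,t=ray(c); print(c,K[0,0],-R.T@t,R[2])
s=robot.get_state(); print(s)
E
```

```text
pics
scene 394.396558773017 [ 0.97308184 -0.56019331  1.0667377 ] [-0.37258165  0.39216271 -0.84106559]
side 386.3061700342598 [ 0.09183897 -1.0029264   1.06369638] [ 0.33042597  0.63551371 -0.69781157]
wrist 336.4496218357606 [ 0.18726526 -0.49415824  0.37425294] [-0.25048869 -0.06007236 -0.96625397]
{'time': 0.15, 'joint_pos': array([-1.40028248e+00,  5.27176048e-02,  1.40146078e+00,  1.57471506e-05,
        1.68859486e+00, -7.02844911e-02]), 'joint_vel': array([-2.71196742e-05, -1.02908230e-03, -2.81234434e-03, -6.49862437e-04,
        7.35932803e-05, -2.81007017e-04]), 'effort': array([ 6.55542644e-04, -3.81952429e+01, -3.60423517e+01, -5.84934401e-05,
        4.62883007e-03, -1.06638657e-05]), 'tcp_pos': array([ 0.12521229, -0.50971656,  0.303268  ]), 'tool_rot': array([-3.11767825e+00, -3.77193120e-01,  6.83365746e-05]), 'ft_force': array([-0.14167439, -0.11398887, -0.2745752 ]), 'moment': array([-0.05657319, -0.03903178, -0.00349526]), 'grip_width': 0.08508807148714494}
```

View pics/scene0.png

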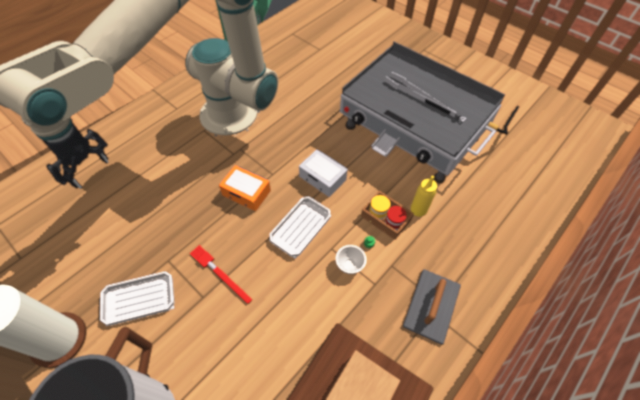

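View pics/side0.png

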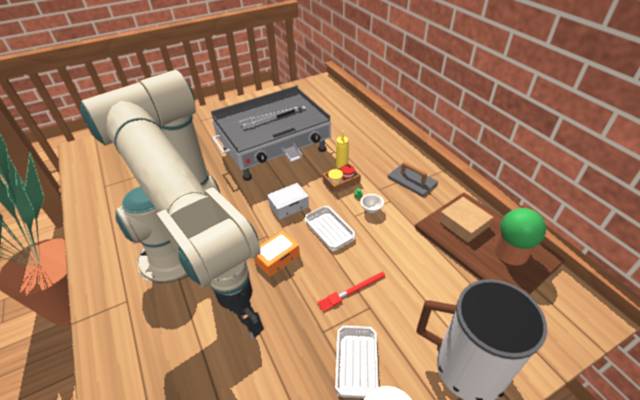

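View pics/wrist0.png

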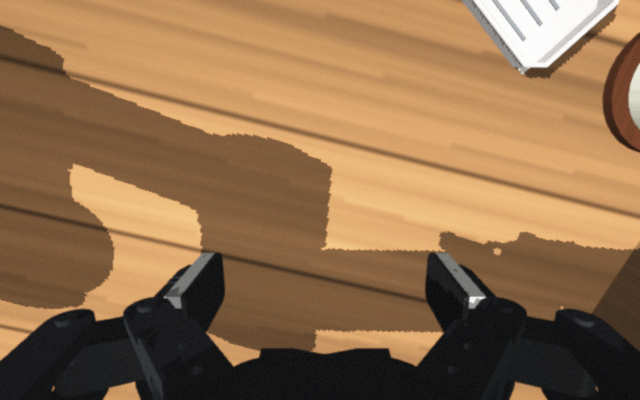

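The scene shows two trays, at about (300,227) and (137,300). The box shape appears twice: steel at (323,170) and orange at (245,187). I'll measure where each one is.

```bash
python3 - <<'E'
from h import *
np.set_printoptions(precision=4,suppress=True)
out={}
for c in ['scene','side']:
    im=save(c,c+'1.png')
    for l in ['drip_tray','griddle','spout_lip','condiment_box','spice_caddy','rub_bowl','spray_cap','basting_brush','mustard_bottle']:
        for d in robot.landmark_of(l,c)[:3]:
            z=0.085 if l=='spout_lip' else 0
            print(c,l,round(d['conf'],2),np.round(d['position'],1),to_plane(c,d['position'],z)[0][:2])
    T=robot.trace('drip_tray',c)
    for i,d in enumerate(T[:3]):
        m=d['region'].astype(np.uint8); print('trace',c,d['conf'],d['box'],m.sum()); np.save(f'pics/m_{c}{i}.npy',m)
    big=cv2.cvtColor(im,cv2.COLOR_RGB2BGR)
    cr=big[60:300,200:480] if c=='scene' else big[80:320,200:480]
    cv2.imwrite(f'pics/crop_{c}.png',cv2.resize(cr,None,fx=2.5,fy=2.5,interpolation=cv2.INTER_CUBIC))
E
```

```text
scene drip_tray 0.88 [300.7 230.3] [ 0.5458 -0.1734]
scene drip_tray 0.76 [140.7 298.7] [ 0.3677 -0.6293]
scene spout_lip 0.72 [378.2 153. ] [0.5683 0.1652]
scene condiment_box 0.83 [321.7 176.7] [0.4569 0.0201]
scene condiment_box 0.57 [244.1 191.2] [ 0.3094 -0.1943]
scene spice_caddy 0.84 [388.1 218.5] [0.7174 0.0408]
scene spice_caddy 0.18 [382.6 149.6] [0.5352 0.2504]
scene rub_bowl 0.62 [347.5 262.8] [ 0.7206 -0.1583]
scene spray_cap 0.47 [366.6 243.6] [ 0.7226 -0.0722]
scene basting_brush 0.82 [216.  269.1] [ 0.4535 -0.4309]
scene mustard_bottle 0.9 [417.9 207.5] [0.7625 0.1368]
trace scene 0.78 [101.8, 272.2, 176.6, 324.7] 2855
trace scene 0.64 [272.4, 197.4, 328.5, 258.9] 2057
side drip_tray 0.9 [325.1 227.9] [ 0.5305 -0.1564]
side drip_tray 0.62 [356.5 359.9] [ 0.371  -0.6299]
side spout_lip 0.9 [295.7 159.6] [0.5706 0.1646]
side condiment_box 0.91 [274.3 255.2] [ 0.3166 -0.1804]
side condiment_box 0.78 [287.3 206.4] [0.4561 0.0155]
side spice_caddy 0.75 [341.4 182. ] [0.7121 0.0344]
side rub_bowl 0.62 [371.5 210.9] [ 0.7273 -0.1679]
side spray_cap 0.53 [358. 193.] [ 0.7361 -0.0568]
side spray_cap 0.53 [294.8 160.7] [0.6053 0.2609]
side basting_brush 0.64 [348.  292.1] [ 0.4627 -0.4322]
side mustard_bottle 0.86 [340.3 162.7] [0.7728 0.1474]
trace side 0.84 [332.5, 324.6, 377.6, 396.5] 2831
trace side 0.78 [303.5, 206.1, 356.7, 250.2] 1378
```

View pics/crop_scene.png

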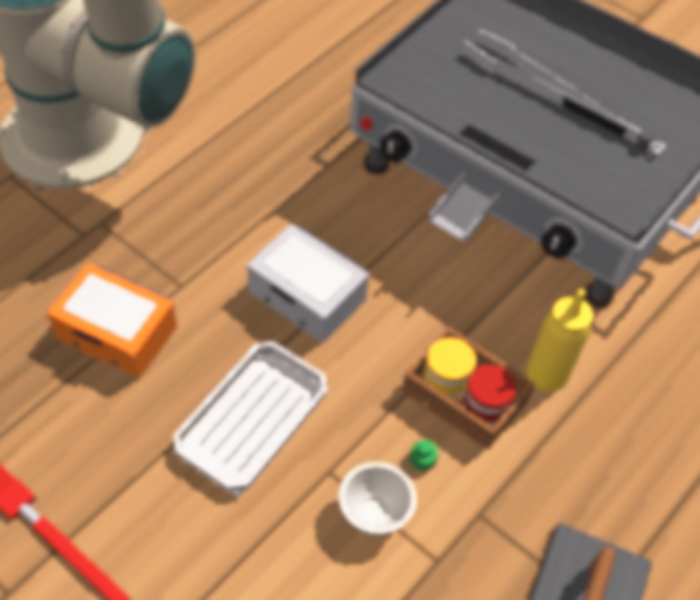

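View pics/crop_side.png

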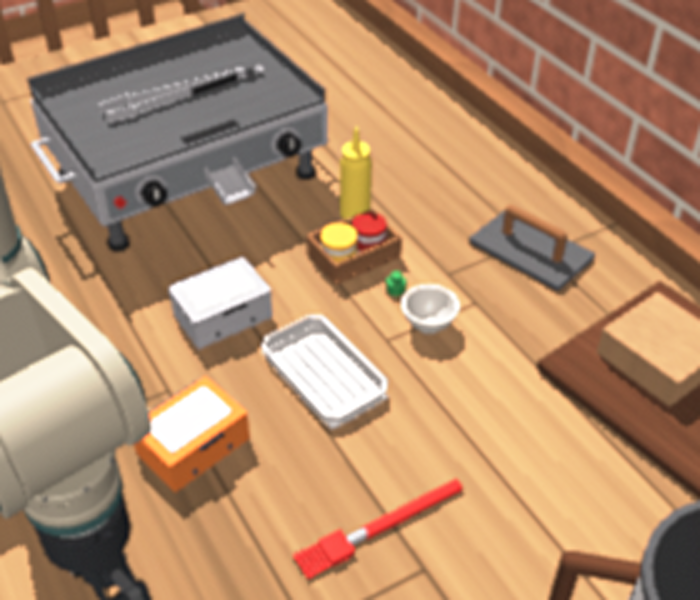

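The tray meant is the one at scene (300,227), world (0.54,-0.165), 0.57 m from the base. The other at (137,300) is 0.73 m away. The steel box at (323,170) matches the condiment box description, and the one at (245,187) is orange. I'll move the wrist camera over the gap to measure it precisely.

apply_moves(plan="40 -18 -6 0 0 -0.14 1; 80 -36 -12 0 0 -0.28 0.8; 125 -56 -18 0 0 -0.42 0.6; 170 -76 -25 0 0 -0.56 0.5; 215 -97 -32 0 0 -0.70 0.5; 260 -118 -39 0 0 -0.84 0.5; 305 -138 -46 0 0 -0.98 0.5; 350 -158 -53 0 0 -1.12 0.5")

```text
time: 2.05
tcp_pos: [0.4288, -0.2713, 0.3575]
tool_rot: [2.436, 1.983, 0.0]
ft_force: [0.2, -1.4, 0.1]
grip_width: 0.0428
```

```bash
python3 - <<'E'
from h import *
np.set_printoptions(precision=4,suppress=True)
s=robot.get_state();print(s['time'],s['tcp_pos'],cv2.Rodrigues(s['tool_rot'])[0],s['joint_pos'],s['grip_width'])
E
```

```text
2.05 [ 0.4288 -0.2713  0.3575] [[ 0.2028  0.9792  0.0006]
 [ 0.9792 -0.2028 -0.0006]
 [-0.0005  0.0007 -1.    ]] [-0.6369 -0.0045  1.3527 -0.0001  1.7926 -0.4328] 0.04275409141302798
```

apply_moves(plan="30 27 -10 0 0 -0.10 0.5; 60 54 -20 0 0 -0.20 0.5; 90 81 -30 0 0 -0.20 0.5; 120 105 -40 0 0 -0.20 0.5; 120 105 -40 0 0 -0.20 0.5; 120 105 -40 0 0 -0.20 0.5; 120 105 -40 0 0 -0.20 0.5; 120 105 -40 0 0 -0.20 0.5")

```text
time: 2.85
tcp_pos: [0.5544, -0.1783, 0.3968]
tool_rot: [-2.234, -2.208, 0.0]
ft_force: [0.5, 0.0, 0.1]
grip_width: 0.0424
```

```bash
python3 - <<'E'
from h import *
np.set_printoptions(precision=4,suppress=True)
s=robot.get_state();print(s['time'],s['tcp_pos'],cv2.Rodrigues(s['tool_rot'])[0][:,0],s['grip_width'])
im=save('wrist','w1.png')
K,R,t=ray('wrist');np.savez('pics/w1.npz',K=K,R=R,t=t)
for l in ['drip_tray','griddle','spout_lip','condiment_box','spice_caddy']:
    for d in robot.landmark_of(l,'wrist')[:2]:
        z=0.085 if l=='spout_lip' else 0
        print(l,round(d['conf'],2),np.round(d['position'],1),to_plane('wrist',d['position'],z)[0][:2])
E
```

```text
2.85 [ 0.5544 -0.1783  0.3968] [ 0.0116  0.9999 -0.0001] 0.04242842032194286
drip_tray 0.63 [317.7 155.2] [ 0.5442 -0.1701]
condiment_box 0.81 [154.8 171.7] [ 0.3153 -0.1901]
condiment_box 0.58 [250.6   4.6] [0.4643 0.0181]
```

View pics/w1.png

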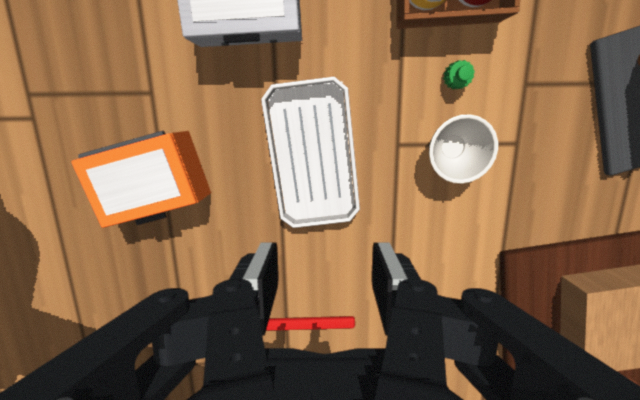

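This view shows the tray at (311,152), the box's front edge at (240,40) and the caddy's front edge at (460,14). I'll move 150 mm forward to see the gap and the lip.

apply_moves(plan="40 0 0 0 0 0 0.5; 80 0 0 0 0 0 0.5; 120 0 0 0 0 0 0.5; 150 0 0 0 0 0 0.5; 150 0 0 0 0 0 0.5; 150 0 0 0 0 0 0.5; 150 0 0 0 0 0 0.5; 150 0 0 0 0 0 0.5")

```text
time: 3.95
tcp_pos: [0.5567, -0.0286, 0.3968]
tool_rot: [2.234, 2.208, -0.0]
ft_force: [0.0, 0.0, 0.3]
grip_width: 0.0428
```

```bash
python3 - <<'E'
from h import *
np.set_printoptions(precision=4,suppress=True)
s=robot.get_state();print(s['time'],s['tcp_pos'],cv2.Rodrigues(s['tool_rot'])[0][:,0],s['grip_width'])
im=save('wrist','w2.png')
K,R,t=ray('wrist');np.savez('pics/w2.npz',K=K,R=R,t=t)
for l in ['drip_tray','griddle','spout_lip','condiment_box','spice_caddy']:
    for d in robot.landmark_of(l,'wrist')[:2]:
        z=0.085 if l=='spout_lip' else 0
        print(l,round(d['conf'],2),np.round(d['position'],1),to_plane('wrist',d['position'],z)[0][:2])
E
```

```text
3.95 [ 0.5567 -0.0286  0.3968] [ 0.0117  0.9999 -0.0003] 0.04281044059394445
drip_tray 0.91 [313.6 254.3] [ 0.5374 -0.1686]
spout_lip 0.38 [443.1 185. ] [ 0.6931 -0.0459]
condiment_box 0.8 [170.5 271.3] [ 0.3192 -0.1933]
condiment_box 0.64 [256.2 130.6] [0.4631 0.0146]
spice_caddy 0.58 [439.7 109.9] [0.7109 0.039 ]
```

View pics/w2.png

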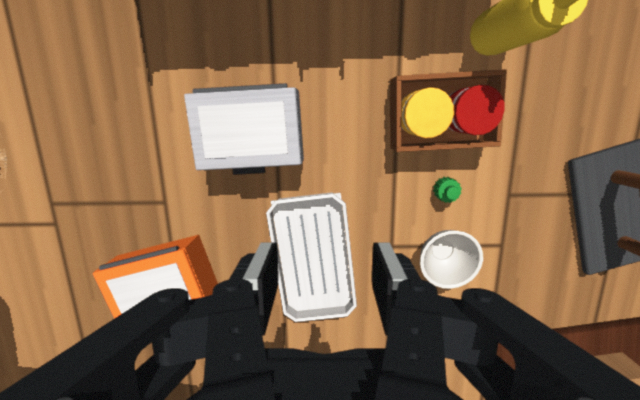

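```bash
python3 - <<'E'
import cv2
im=cv2.imread('pics/w2.png')
cv2.imwrite('pics/w2c.png',cv2.resize(im[60:180,180:520],None,fx=2.35,fy=2.35,interpolation=cv2.INTER_CUBIC))
cv2.imwrite('pics/w2t.png',cv2.resize(im[185:330,240:400],None,fx=4,fy=4,interpolation=cv2.INTER_CUBIC))
im=cv2.imread('pics/w1.png')
cv2.imwrite('pics/w1t.png',cv2.resize(im[70:235,250:370],None,fx=3.6,fy=3.6,interpolation=cv2.INTER_CUBIC))
E
```

```text
(no output)
```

View pics/w2c.png

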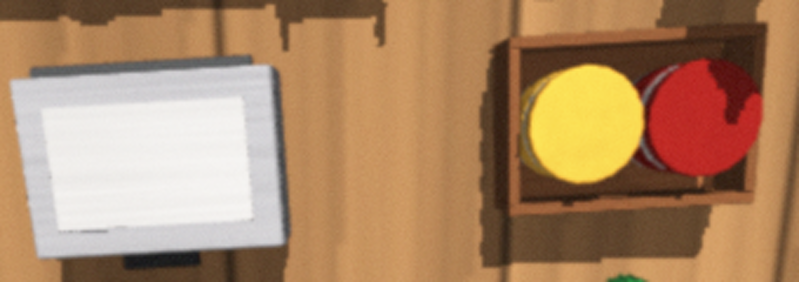

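View pics/w1t.png

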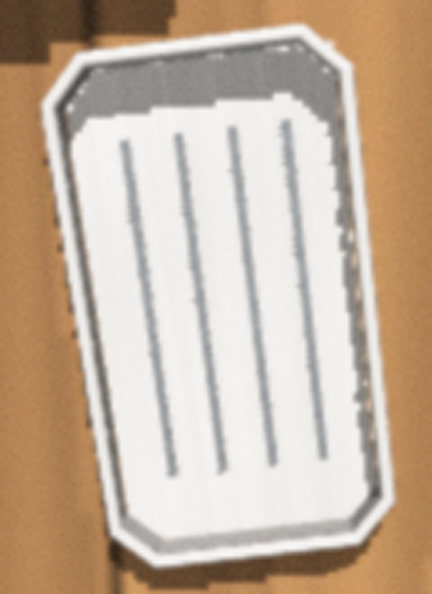

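```bash
cat > fit.py <<'E'
from h import *
from scipy.optimize import least_squares
def plane(f,uv,z):
    d=np.load(f) if isinstance(f,str) else f; K,R,t=d['K'],d['R'],d['t'];C=-R.T@t
    uv=np.atleast_2d(uv).astype(float); q=(R.T@np.linalg.inv(K)@np.c_[uv,np.ones(len(uv))].T).T
    return (C+q*((z-C[2])/q[:,2])[:,None])[:,:2]
def fit(P,M,th0):
    def r(x):
        c,s=np.cos(x[2]),np.sin(x[2]); return (M@np.array([[c,s],[-s,c]])+x[:2]-P).ravel()
    o=least_squares(r,[*P.mean(0),th0]); return o.x,np.sqrt((o.fun**2).mean())*1e3
TR=np.array([[95,41],[95,-41],[81,-55],[-81,-55],[-95,-41],[-95,41],[-81,55],[81,55]])/1e3
E
python3 - <<'E'
from fit import *
np.set_printoptions(precision=4,suppress=True)
# order: TL,TR,BR,BL ; griddle x fwd(+y world), y left
M=np.array([[45,65],[45,-65],[-45,-65],[-45,65]])/1e3
b=np.array([[12,82],[275,66],[288,243],[38,256]])/2.35+[180,60]
c=np.array([[511,40],[766,25],[754,203],[510,214]])/2.35+[180,60]
for n,p,z in (('box',b,.058),('cad',c,.044)):
    P=plane('pics/w2.npz',p,z); print(n,P.tolist(),np.linalg.norm(P-np.roll(P,1,0),axis=1)); x,e=fit(P,M,1.57); print(x,np.degrees(x[2]),e)
tr=np.array([[78,58],[303,28],[350,65],[392,497],[355,545],[160,563],[112,530],[45,103]])/3.6+[250,70]
P=plane('pics/w1.npz',tr,.025); x,e=fit(P,TR,1.57); print('tray',x,np.degrees(x[2]),e, np.linalg.norm(P-np.roll(P,1,0),axis=1))
E
```

```text
box [[0.3948302315441906, 0.058540973829708964], [0.524978654769587, 0.06436224856176731], [0.5287584246985989, -0.023069438075682937], [0.39798999571895594, -0.02817338513890226]] [0.0868 0.1303 0.0875 0.1309]
[0.4616 0.0179 1.612 ] 92.36113397522084 1.045352524597539
cad [[0.6433943623133834, 0.07620864049397282], [0.7712081652783161, 0.08165736264151513], [0.7760498517294558, -0.007029087177510697], [0.6466251072996856, -0.011150900154440674]] [0.0874 0.1279 0.0888 0.1295]
[0.7093 0.0349 1.6108] 92.28977127070819 0.9158360895238
tray [ 0.5379 -0.1684  1.6772] 96.0973234010371 2.100495738605122 [0.0192 0.0785 0.0204 0.157  0.0236 0.0755 0.0225 0.1574]
```

View pics/w2t.png

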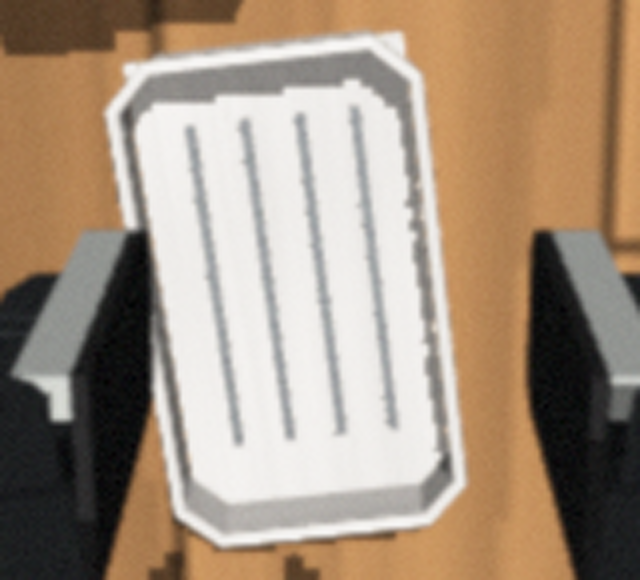

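The box and caddy poses agree with the sizes given: the gap comes out at 118 mm, the axis heading at 92.3° and the caddy 7 mm further forward. The tray sits at (0.538,-0.168), about 55 mm to the box side of the gap axis and 4° off. I'll do a sideways push first, then a push from behind. Before that I'll work out the fingertip height from the image.

```bash
python3 - <<'E'
from fit import *
np.set_printoptions(precision=4,suppress=True)
s=robot.get_state(); Rt=cv2.Rodrigues(s['tool_rot'])[0]; p=s['tcp_pos']
w=s['grip_width']/2
for zt in (55,60,65,70,73):
  print(zt,[proj('wrist',p+Rt@np.array([x,sgn*w,zt/1e3]))[0].round(1).tolist() for x in (.011,-.011) for sgn in (-1,1)])
K,R,t=ray('wrist'); print('cam in tool',Rt.T@(-R.T@t-p), Rt.T@R[2])
print(p, Rt)
# refit griddle-frame numbers
th=np.radians(92.3);e=np.array([np.cos(th),np.sin(th)]);l=np.array([-e[1],e[0]])
mid=np.array([.5855,.0264])
for n,q in (('lip',[.5695,.165]),('tray',[.5379,-.1684]),('box',[.4616,.0179]),('cad',[.7093,.0349])):
    print(n,(np.array(q)-mid)@e,(np.array(q)-mid)@l)
E
```

```text
55 [[275.3, 252.1], [380.4, 251.9], [277.4, 300.6], [378.2, 300.4]]
60 [[277.0, 247.3], [378.5, 247.1], [278.9, 294.4], [376.4, 294.2]]
65 [[278.5, 242.8], [376.7, 242.6], [280.3, 288.6], [374.8, 288.4]]
70 [[280.0, 238.6], [375.0, 238.4], [281.7, 283.1], [373.2, 283.0]]
73 [[280.9, 236.2], [374.0, 236.0], [282.5, 280.0], [372.3, 279.9]]
cam in tool [ 0.0654 -0.0014 -0.071 ] [-0.2586  0.0008  0.966 ]
[ 0.5567 -0.0278  0.3969] [[ 0.0105  0.9999 -0.    ]
 [ 0.9999 -0.0105 -0.0001]
 [-0.0001 -0.     -1.    ]]
lip 0.13913045184338316 0.010424843876818388
tray -0.19273279484374423 0.05537932639279022
box -0.003520823263688655 0.12414130579120662
cad 0.00352483644294191 -0.12404138635169519
```

apply_moves(plan="-25 -20 20 0 0 0.145 0.6; -50 -40 45 0 0 0.29 0.6; -75 -60 70 0 0 0.435 0.6; -100 -80 95 0 0 0.58 0.6; -125 -100 120 0 0 0.725 0.6; -145 -109 145 0 0 0.87 0.6; -145 -109 170 0 0 1.015 0.6; -145 -109 190 0 0 1.16 0.6")

```text
time: 5.05
tcp_pos: [0.4455, -0.172, 0.2055]
tool_rot: [-3.081, -0.613, 0.001]
ft_force: [0.4, -0.6, -1.2]
grip_width: 0.0515
```

```bash
cat > go.py <<'E'
from h import *
import sys
# usage: go.py X Y Z yawdeg -> shift in tool frame from current pose
np.set_printoptions(precision=4,suppress=True)
s=robot.get_state(); Rt=cv2.Rodrigues(s['tool_rot'])[0]; p=s['tcp_pos']
yaw=np.degrees(np.arctan2(Rt[1,0],Rt[0,0]))
print('t',s['time'],'p',p,'yaw',yaw,'tilt',Rt[:,2],'F',s['ft_force'],'g',s['grip_width'],'j6',s['joint_pos'][5])
if len(sys.argv)>4:
    g=np.array([float(a) for a in sys.argv[1:5]]); print('shift mm',Rt.T@(g[:3]-p)*1e3,'az',-np.radians(g[3]-yaw))
E
python3 go.py .4473 -.1723 .073 2.3
```

```text
t 5.05 p [ 0.4455 -0.172   0.2055] yaw 22.525657073844275 tilt [-0.0007  0.0003 -1.    ] F [ 0.4159 -0.6362 -1.1762] g 0.05151339531571224 j6 0.7318820317260211
shift mm [  1.6241   1.049  132.5113] az 0.3530043093178645
```

apply_moves(plan="1 1 20 0 0 0.14 0.6; 2 1 45 0 0 0.28 0.6; 2 1 70 0 0 0.353 0.6; 2 1 95 0 0 0.353 0.6; 2 1 115 0 0 0.353 0.6; 2 1 126 0 0 0.353 0.6; 2 1 132 0 0 0.353 0.6; 2 1 132 0 0 0.353 0.6")

```text
time: 5.85
tcp_pos: [0.4484, -0.1716, 0.0748]
tool_rot: [-3.141, -0.075, 0.001]
ft_force: [-0.2, 0.1, -0.6]
grip_width: 0.0515
```

```bash
python3 - <<'E'
from h import *
im=save('wrist','w3.png'); im=save('side','s3.png')
b=cv2.imread('pics/s3.png'); cv2.imwrite('pics/s3c.png',cv2.resize(b[120:320,200:460],None,fx=3,fy=3,interpolation=cv2.INTER_CUBIC))
E
python3 go.py .5263 -.1691 .073 2.3
```

```text
t 5.95 p [ 0.449  -0.1718  0.0758] yaw 2.7389505286424716 tilt [ 0.0014 -0.0008 -1.    ] F [0.2673 0.2465 0.1049] g 0.0513880761607448 j6 1.0807617708678385
shift mm [77.3703  0.9954  2.9586] az 0.007661131978180807
```

View pics/w3.png

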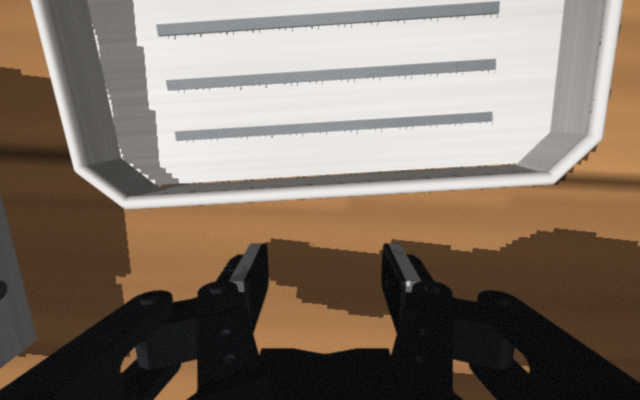

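View pics/s3c.png

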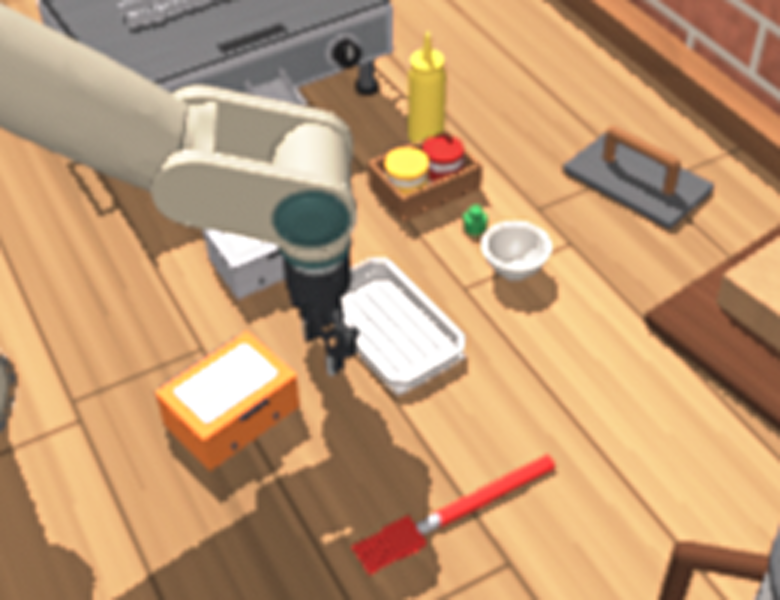

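The fingers stand beside the tray's left long side. Its rim runs from (125,205) to (550,180) in the wrist image, with the fingers centred at about (325,260). Now the gentle sideways push.

apply_moves(plan="6 0 1 0 0 0.008 0.6; 12 0 2 0 0 0.008 0.6; 18 0 2 0 0 0.008 0.6; 24 0 2 0 0 0.008 0.6; 30 0 2 0 0 0.008 0.6; 36 0 2 0 0 0.008 0.6; 42 0 2 0 0 0.008 0.6; 48 0 2 0 0 0.008 0.6")

```text
time: 6.75
tcp_pos: [0.4969, -0.1692, 0.0728]
tool_rot: [3.141, 0.062, -0.0]
ft_force: [-1.9, 0.1, 1.0]
grip_width: 0.0515
```

```bash
python3 go.py .5263 -.1691 .073 2.3; python3 - <<'E'
from h import *
im=save('wrist','w4.png')
E
```

```text
t 6.75 p [ 0.4969 -0.1692  0.0728] yaw 2.27783653060121 tilt [-0.0001 -0.0001 -1.    ] F [-1.9465  0.1095  1.02  ] g 0.05147279909936835 j6 1.1325220515147767
shift mm [29.4246  1.0272 -0.1648] az -0.0003868255146738935
```

View pics/w4.png

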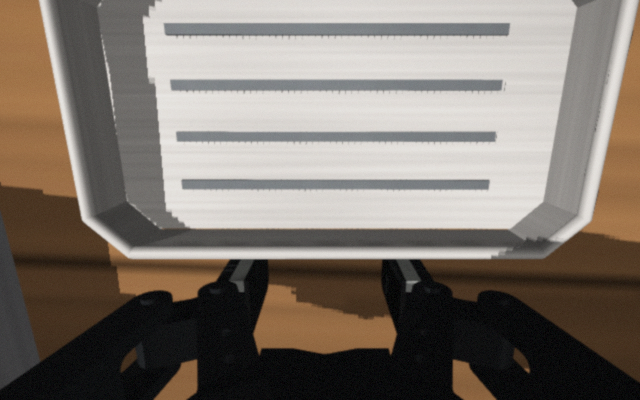

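Flush and parallel: the rim edge at row 258 is level from column 128 to 545. I'll finish the sideways push.

apply_moves(plan="5 0 0 0 0 0 0.6; 10 0 0 0 0 0 0.6; 15 0 0 0 0 0 0.6; 20 0 0 0 0 0 0.6; 24 0 0 0 0 0 0.6; 27 0 0 0 0 0 0.6; 29 0 0 0 0 0 0.6; 29 0 0 0 0 0 0.6")

```text
time: 7.6
tcp_pos: [0.5257, -0.1681, 0.0729]
tool_rot: [3.141, 0.063, 0.001]
ft_force: [-0.8, 0.0, -0.7]
grip_width: 0.0516
```

```bash
python3 go.py; python3 - <<'E'
from fit import *
np.set_printoptions(precision=4,suppress=True)
im=save('wrist','w5.png')
K,R,t=ray('wrist')
P=to_plane('wrist',[[128,258],[545,258],[83,215],[592,214]],.025)[:,:2]
th=np.radians(92.3);e=np.array([np.cos(th),np.sin(th)]);l=np.array([-e[1],e[0]]);mid=np.array([.5855,.0264])
print((P-mid)@e,(P-mid)@l)
E
```

```text
t 7.6 p [ 0.5257 -0.1681  0.0729] yaw 2.2854445165637185 tilt [ 0.0005 -0.0001 -1.    ] F [-0.8084  0.0133 -0.6898] g 0.051617293801709145 j6 1.1544535301641532
[-0.1165 -0.2761 -0.1025 -0.2905] [0.0573 0.0576 0.0401 0.04  ]
```

View pics/w5.png

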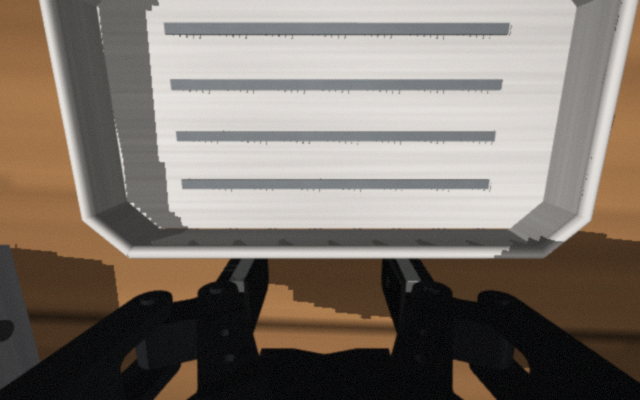

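Left edge is 57.4 mm left of the gap axis, so the tray centre is +2.4 mm. I'll nudge 2 mm more, then back off and rise.

apply_moves(plan="2 0 0 0 0 0 0.6; 2 0 0 0 0 0 0.6; -10 0 0 0 0 0 0.6; -25 0 -5 0 0 0 0.6; -30 0 -45 0 0 0 0.6; -30 0 -90 0 0 0 0.6; -30 0 -135 0 0 0 0.6; -30 0 -180 0 0 0 0.6")

```text
time: 8.45
tcp_pos: [0.4951, -0.1692, 0.2549]
tool_rot: [3.141, 0.062, 0.001]
ft_force: [1.0, 0.3, 0.6]
grip_width: 0.0512
```

```bash
python3 go.py .57 -.10 .40 92.3
```

```text
t 8.45 p [ 0.4951 -0.1692  0.2549] yaw 2.276495981667248 tilt [ 0.0007 -0.0003 -1.    ] F [1.0184 0.3355 0.6002] g 0.05116458487087308 j6 1.131212945128134
shift mm [  77.6953  -66.0971 -145.0196] az -1.571206549302252
```

apply_moves(plan="12 -25 -20 0 0 -0.145 0.6; 24 -50 -40 0 0 -0.29 0.6; 36 -75 -60 0 0 -0.435 0.6; 48 -100 -80 0 0 -0.58 0.6; 60 -125 -100 0 0 -0.725 0.6; 72 -150 -120 0 0 -0.87 0.6; 83 -175 -145 0 0 -1.015 0.6; 83 -196 -145 0 0 -1.16 0.6")

```text
time: 9.25
tcp_pos: [0.5714, 0.0313, 0.4016]
tool_rot: [2.584, 1.78, 0.008]
ft_force: [1.4, -0.2, -0.0]
grip_width: 0.0512
```

apply_moves(plan="0 0 0 0 0 -0.14 0.6; 0 0 0 0 0 -0.28 0.6; 0 0 0 0 0 -0.41 0.6; 0 0 0 0 0 -0.41 0.6; 0 0 0 0 0 -0.41 0.6; 0 0 0 0 0 -0.41 0.6; 0 0 0 0 0 -0.41 0.6; 0 0 0 0 0 -0.41 0.6")

```text
time: 10.05
tcp_pos: [0.5705, 0.0299, 0.3979]
tool_rot: [2.179, 2.263, 0.0]
ft_force: [0.3, -0.7, 0.1]
grip_width: 0.0514
```

```bash
python3 go.py .5955 -.34 .2 92.3; python3 - <<'E'
from fit import *
np.set_printoptions(precision=4,suppress=True)
im=save('wrist','w6.png');K,R,t=ray('wrist');np.savez('pics/w6.npz',K=K,R=R,t=t)
for l in ['spout_lip','drip_tray']:
    for d in robot.landmark_of(l,'wrist')[:2]:
        z=0.085 if l=='spout_lip' else 0
        print(l,round(d['conf'],2),np.round(d['position'],1),to_plane('wrist',d['position'],z)[0][:2])
cv2.imwrite('pics/w6c.png',cv2.resize(cv2.cvtColor(im,4)[0:250,170:520],None,fx=2.2,fy=2.2,interpolation=cv2.INTER_CUBIC))
E
```

```text
t 10.05 p [0.5705 0.0299 0.3979] yaw 92.18265235040906 tilt [ 0.0001 -0.0001 -1.    ] F [ 0.2546 -0.7188  0.1108] g 0.05137670206480695 j6 -0.050444212483836674
shift mm [-370.5235   10.8399  197.9155] az -0.0020481028548384765
spout_lip 0.76 [325.4  37.9] [0.5652 0.1703]
drip_tray 0.72 [337.  292.6] [ 0.5966 -0.1744]
drip_tray 0.28 [475.4  93.4] [0.7664 0.127 ]
```

View pics/w6c.png

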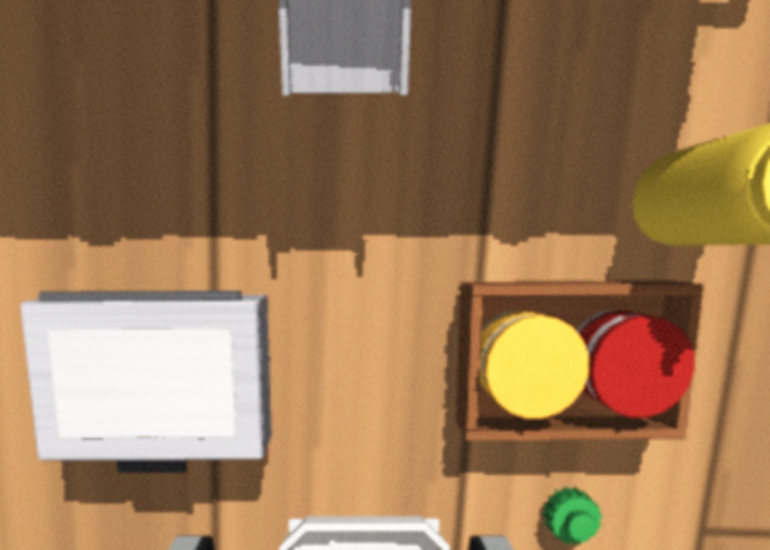

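```bash
python3 - <<'E'
from fit import *
np.set_printoptions(precision=4,suppress=True)
o=[170,0];f='pics/w6.npz'
M=np.array([[45,65],[45,-65],[-45,-65],[-45,65]])/1e3
b=np.array([[22,303],[267,297],[264,460],[40,458]])/2.2+o
c=np.array([[462,283],[702,285],[685,438],[468,440]])/2.2+o
X={}
for n,p,z in (('box',b,.058),('cad',c,.044)):
    x,er=fit(plane(f,p,z),M,1.57); X[n]=x; print(n,x,np.degrees(x[2]),er)
L=plane(f,np.array([[283,95],[408,95]])/2.2+o,.085); print(L,np.linalg.norm(L[0]-L[1]),L.mean(0), np.degrees(np.arctan2(*(L[1]-L[0])[::-1])))
T=plane(f,np.array([[300,520],[440,520]])/2.2+o,.025);print(T)
mid=(X['box'][:2]+X['cad'][:2])/2
th=(X['box'][2]+X['cad'][2])/2;e=np.array([np.cos(th),np.sin(th)]);l=np.array([-e[1],e[0]])
d=X['cad'][:2]-X['box'][:2];print('mid',mid,np.degrees(th),'gap',abs(d@l)-.13,'off',d@e,'lip',(L.mean(0)-mid)@e,(L.mean(0)-mid)@l,'T',(T-mid)@e,(T-mid)@l)
E
```

```text
box [0.4622 0.0183 1.6065] 92.04801833839049 1.4522228045147398
cad [0.7075 0.0355 1.6233] 93.00556692123475 1.8303296371993338
[[0.5373 0.1642]
 [0.5969 0.1664]] 0.059556048901944984 [0.5671 0.1653] 2.1283037965731864
[[ 0.5478 -0.0737]
 [ 0.6371 -0.0704]]
mid [0.5849 0.0269] 92.52679262981262 gap 0.115784078255425 off 0.006284913936698742 lip 0.139075155617693 0.011658441050906 T [-0.0989 -0.0995] [ 0.0414 -0.0479]
```

View pics/w6.png

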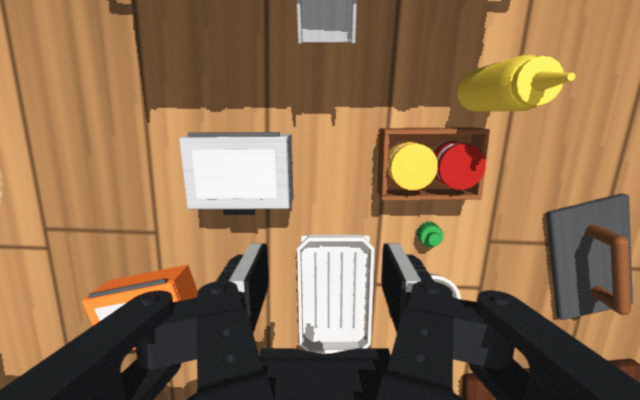

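The lip is confirmed at about (0.568,0.165), which is 10 mm left of the gap axis and 139 mm ahead of the gap's middle. Next I'll check where the brush handle lies, because the hand comes down behind the tray.

```bash
python3 - <<'E'
from fit import *
np.set_printoptions(precision=4,suppress=True)
print('brush w1',plane('pics/w1.npz',[[355,317],[355,330],[270,318]],.012))
print('brush scene',to_plane('scene',[[250,300],[190,252],[247,293]],.012)[:,:2])
im=save('scene','c7.png')
T=robot.trace('basting_brush','scene')
for d in T[:2]: print(d['conf'],d['box'])
T=robot.trace('drip_tray','scene')
for d in T[:2]: print(d['conf'],d['box'])
b=cv2.imread('pics/c7.png'); cv2.imwrite('pics/c7c.png',cv2.resize(b[130:320,180:440],None,fx=3,fy=3,interpolation=cv2.INTER_CUBIC))
# proposed finger location
print(proj('scene',[[.5986,-.30,.01],[.62,-.30,.01],[.575,-.30,.01]]))
E
python3 go.py .5986 -.3003 .2 92.3
```

```text
brush w1 [[ 0.5974 -0.4186]
 [ 0.5976 -0.4417]
 [ 0.4661 -0.4186]]
brush scene [[ 0.5982 -0.4272]
 [ 0.3612 -0.4498]
 [ 0.5774 -0.4195]]
0.92 [191.5, 247.0, 254.1, 303.2]
0.92 [102.6, 272.9, 175.7, 326.1]
0.85 [285.4, 208.8, 345.4, 266.1]
[[283.1985 268.3777]
 [288.4917 273.143 ]
 [277.4471 263.1998]]
t 10.35 p [0.5705 0.0299 0.3979] yaw 92.22847965911164 tilt [-0.     -0.0001 -1.    ] F [-1.2141  0.3191  0.0676] g 0.05134368000555111 j6 -0.05115768487524525
shift mm [-331.0318   15.2294  197.9048] az -0.001248265430650527
```

View pics/c7c.png

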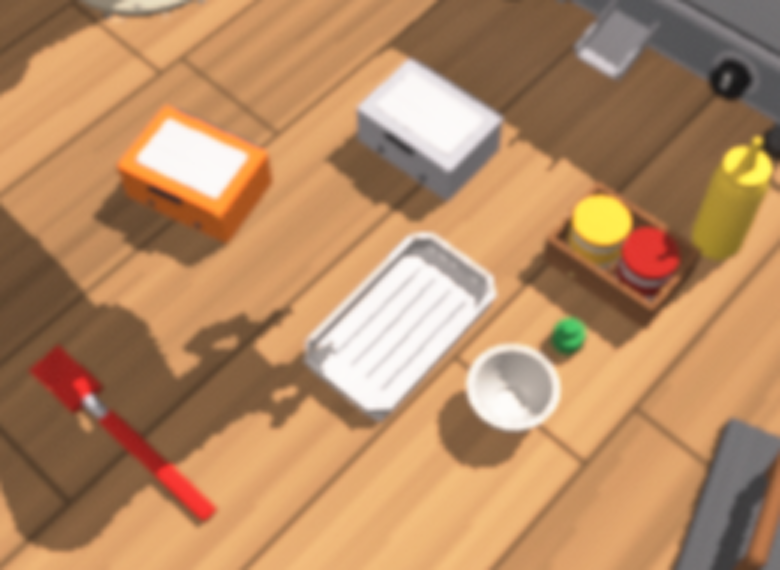

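The brush lies at y≈-0.42, clear of the hand at y≈-0.30. The tray at (315,237) now lines up with the gap. I'll go behind it.

apply_moves(plan="-45 3 10 0 0 0 0.6; -90 6 30 0 0 0 0.6; -135 9 50 0 0 0 0.6; -180 12 75 0 0 0 0.6; -225 15 100 0 0 0 0.6; -270 15 125 0 0 0 0.6; -313 15 145 0 0 0 0.6; -332 15 185 0 0 0 0.6")

```text
time: 11.15
tcp_pos: [0.5985, -0.3055, 0.2147]
tool_rot: [2.177, 2.256, 0.001]
ft_force: [0.6, 0.0, 0.2]
grip_width: 0.0513
```

```bash
python3 go.py .5986 -.3003 .074 92.3
```

```text
t 11.15 p [ 0.5985 -0.3055  0.2147] yaw 92.04577149685436 tilt [ 0.0047 -0.0037 -1.    ] F [0.5716 0.0124 0.1643] g 0.05125747516775999 j6 -0.5624315185976324
shift mm [  5.7908  -0.3649 140.641 ] az -0.004437124432308182
```

apply_moves(plan="0 0 30 0 0 0 0.6; 0 0 60 0 0 0 0.6; 0 0 90 0 0 0 0.6; 0 0 115 0 0 0 0.6; 0 0 130 0 0 0 0.6; 0 0 136 0 0 0 0.6; 0 0 139 0 0 0 0.6; 0 0 139 0 0 0 0.6")

```text
time: 11.95
tcp_pos: [0.5989, -0.3015, 0.0749]
tool_rot: [2.177, 2.263, 0.0]
ft_force: [0.2, -0.4, 0.1]
grip_width: 0.0511
```

```bash
python3 go.py .5986 -.3003 .073 92.3;  python3 - <<'E'
from h import *
im=save('wrist','w8.png')
P=to_plane('wrist',[[0,0]],.025)
K,R,t=ray('wrist');np.savez('pics/w8.npz',K=K,R=R,t=t)
E
```

```text
t 11.95 p [ 0.5989 -0.3015  0.0749] yaw 92.23707676170703 tilt [ 0.0014 -0.0009 -1.    ] F [ 0.1836 -0.4376  0.1037] g 0.05112702900582327 j6 -0.5604774933736029
shift mm [ 1.2447 -0.2665  1.9441] az -0.0010982176842292538
```

View pics/w8.png

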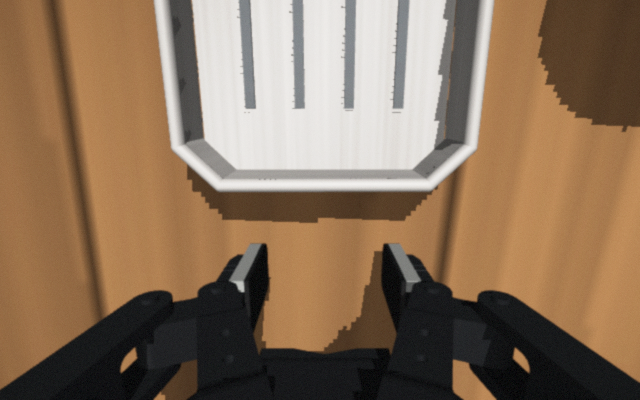

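```bash
cat > lat.py <<'E'
from fit import *
np.set_printoptions(precision=4,suppress=True)
th=np.radians(92.3);e=np.array([np.cos(th),np.sin(th)]);l=np.array([-e[1],e[0]]);mid=np.array([.5855,.0264])
def lat(f,pts,z=.025):
    P=plane(f,pts,z); return np.c_[(P-mid)@e,(P-mid)@l]*1e3
E
python3 - <<'E'
from lat import *
print(lat('pics/w8.npz',[[173,150],[476,148],[220,190],[431,188],[156,0],[492,0]]))
s=robot.get_state(); p=s['tcp_pos'][:2]; print((p-mid)@e,(p-mid)@l)
E
```

```text
[[-275.76     54.9747]
 [-275.3511  -53.4828]
 [-290.4809   39.3981]
 [-289.9701  -38.5207]
 [-227.939    54.7121]
 [-228.1095  -53.2187]]
-0.328324824857756 -0.000367563800167057
```

The tray centre is +0.7 mm off the gap axis with its heading matched. Starting the push from behind.

apply_moves(plan="8 0 1 0 0 0 0.6; 16 0 2 0 0 0 0.6; 23 0 2 0 0 0 0.6; 30 0 2 0 0 0 0.6; 38 0 2 0 0 0 0.6; 46 0 2 0 0 0 0.6; 54 0 2 0 0 0 0.6; 62 0 2 0 0 0 0.6")

```text
time: 12.8
tcp_pos: [0.5961, -0.2388, 0.0721]
tool_rot: [2.177, 2.264, -0.0]
ft_force: [-0.1, -1.7, 0.7]
grip_width: 0.0513
```

```bash
python3 go.py; python3 - <<'E'
from h import *
im=save('wrist','w9.png')
K,R,t=ray('wrist');np.savez('pics/w9.npz',K=K,R=R,t=t)
im=save('scene','c9.png')
b=cv2.imread('pics/c9.png')[130:320,200:440]; w=cv2.imread('pics/w9.png')
b=cv2.resize(b,(505,400),interpolation=cv2.INTER_CUBIC)
cv2.imwrite('pics/w9m.png',np.hstack([w[:,140:435*1+65],cv2.resize(b,(300,400))]) if 0 else w)
cv2.imwrite('pics/c9c.png',b)
E
```

```text
t 12.8 p [ 0.5961 -0.2388  0.0721] yaw 92.23350496767864 tilt [ 0.0003 -0.0004 -1.    ] F [-0.0972 -1.6911  0.7269] g 0.051288639012420846 j6 -0.4773805934322683
```

View pics/w9.png

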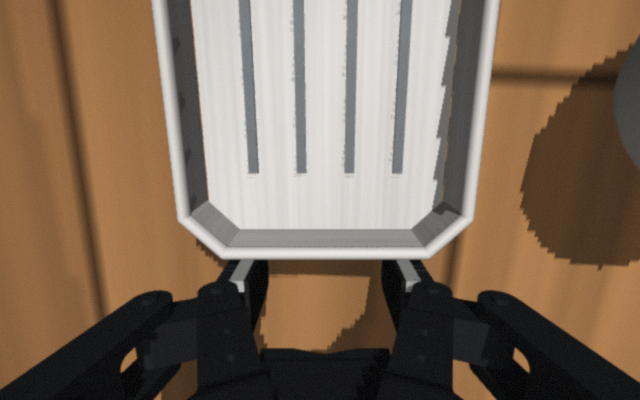

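View pics/c9c.png

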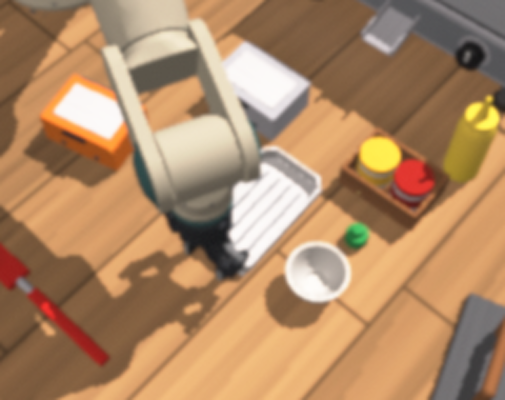

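```bash
python3 - <<'E'
from lat import *
print(lat('pics/w9.npz',[[180,218],[471,217],[153,0],[498,0]]))
s=robot.get_state(); p=s['tcp_pos'][:2]; print((p-mid)@e,(p-mid)@l)
E
```

```text
[[-236.0538   54.338 ]
 [-235.8785  -52.5465]
 [-164.6653   54.7429]
 [-164.7992  -53.1179]]
-0.2647216944231171 -1.9367945538864693e-05
```

Flush, centred (+0.8 mm) and square. Continuing into the gap.

apply_moves(plan="8 0 0 0 0 0 0.6; 16 0 0 0 0 0 0.6; 24 0 0 0 0 0 0.6; 32 0 0 0 0 0 0.6; 40 0 0 0 0 0 0.6; 48 0 0 0 0 0 0.6; 56 0 0 0 0 0 0.6; 64 0 0 0 0 0 0.6")

```text
time: 13.7
tcp_pos: [0.5935, -0.1747, 0.072]
tool_rot: [2.177, 2.264, -0.0]
ft_force: [0.1, -1.9, 1.5]
grip_width: 0.0511
```

```bash
python3 go.py; python3 - <<'E'
from h import *
im=save('wrist','w10.png')
K,R,t=ray('wrist');np.savez('pics/w10.npz',K=K,R=R,t=t)
im=save('side','s10.png')
b=cv2.imread('pics/s10.png')[100:300,200:440]
cv2.imwrite('pics/s10c.png',cv2.resize(b,None,fx=3,fy=3,interpolation=cv2.INTER_CUBIC))
E
```

```text
t 13.7 p [ 0.5935 -0.1747  0.072 ] yaw 92.23907001250055 tilt [ 0.0001 -0.0001 -1.    ] F [ 0.0954 -1.9157  1.5363] g 0.05114354354750932 j6 -0.3849717078643385
```

View pics/w10.png

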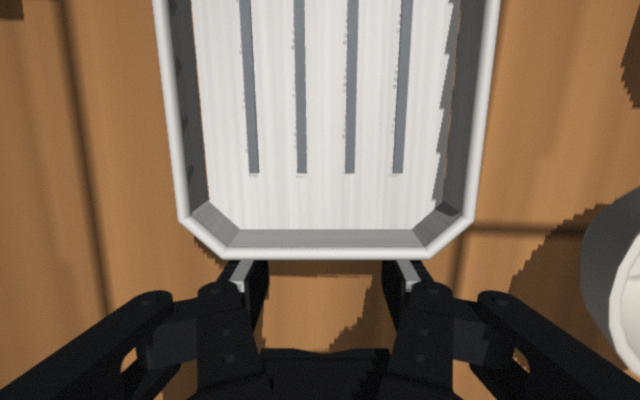

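View pics/s10c.png

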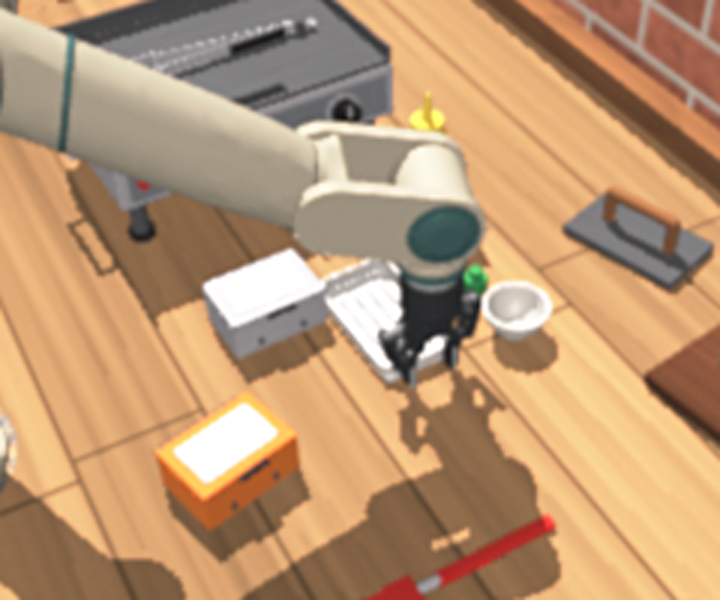

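The tray has entered the gap with only 1.9 N of pushing force, and it's clear on both sides. Continuing with a slight drift to the left, towards the lip.

apply_moves(plan="8 0 0 0 0 0 0.6; 16 -0.5 0 0 0 0 0.6; 24 -0.5 0 0 0 0 0.6; 32 -1 0 0 0 0 0.6; 40 -1 0 0 0 0 0.6; 48 -1.5 0 0 0 0 0.6; 56 -2 0 0 0 0 0.6; 64 -2 0 0 0 0 0.6")

```text
time: 14.6
tcp_pos: [0.5889, -0.1108, 0.0719]
tool_rot: [-2.178, -2.264, 0.0]
ft_force: [-0.4, -0.6, 0.4]
grip_width: 0.0514
```

```bash
python3 go.py; python3 - <<'E'
from h import *
im=save('wrist','w11.png')
K,R,t=ray('wrist');np.savez('pics/w11.npz',K=K,R=R,t=t)
E
```

```text
t 14.6 p [ 0.5889 -0.1108  0.0719] yaw 92.23393198016078 tilt [-0.0001 -0.0001 -1.    ] F [-0.3815 -0.6388  0.4076] g 0.051434572179100885 j6 -0.28659339461179484
```

View pics/w11.png

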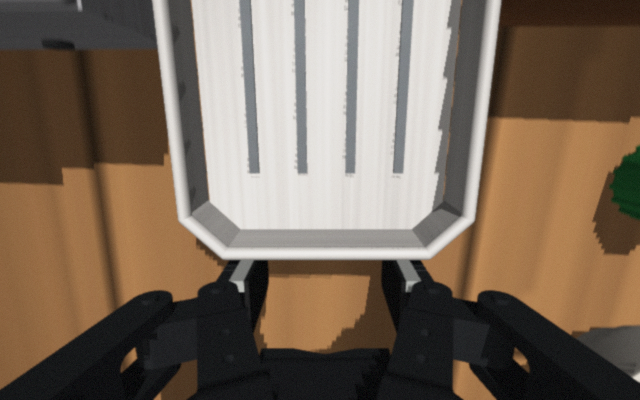

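apply_moves(plan="8 0.5 0 0 0 0 0.6; 16 1 0 0 0 0 0.6; 24 1 0 0 0 0 0.6; 32 1 0 0 0 0 0.6; 40 1 0 0 0 0 0.6; 48 1 0 0 0 0 0.6; 56 1 0 0 0 0 0.6; 64 1 0 0 0 0 0.6")

```text
time: 15.45
tcp_pos: [0.5875, -0.0469, 0.0719]
tool_rot: [-2.178, -2.264, 0.0]
ft_force: [0.4, -1.8, -0.0]
grip_width: 0.0506
```

```bash
python3 go.py; python3 - <<'E'
from h import *
im=save('wrist','w12.png')
K,R,t=ray('wrist');np.savez('pics/w12.npz',K=K,R=R,t=t)
im=save('scene','c12.png')
b=cv2.imread('pics/c12.png')[80:300,230:500]
cv2.imwrite('pics/c12c.png',cv2.resize(b,None,fx=2.7,fy=2.7,interpolation=cv2.INTER_CUBIC))
E
```

```text
t 15.45 p [ 0.5875 -0.0469  0.0719] yaw 92.23531964519418 tilt [-0.0001 -0.0001 -1.    ] F [ 0.4303 -1.7991 -0.0417] g 0.05057067044442854 j6 -0.1812053937325356
```

View pics/w12.png

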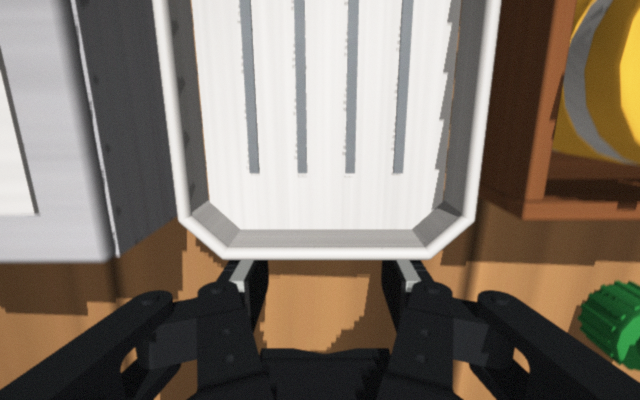

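View pics/c12c.png

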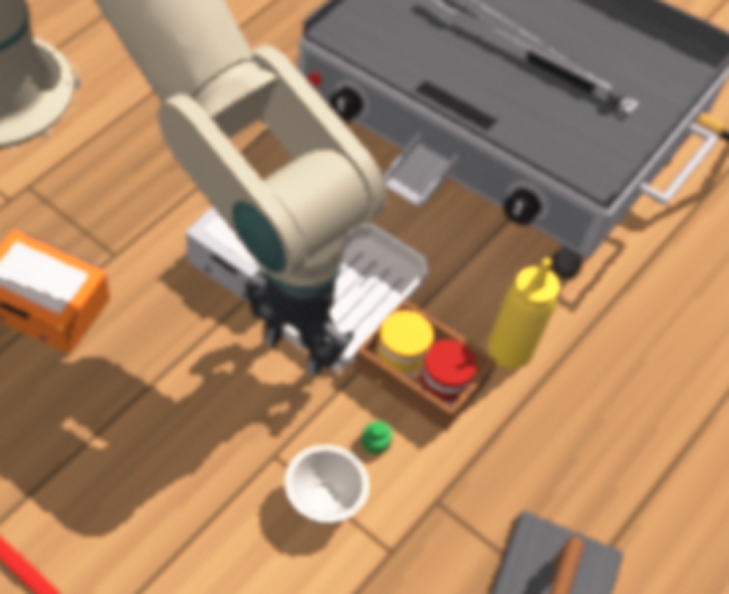

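Halfway through: the box wall (left) and caddy wall (right) run parallel to the tray with clearance on both sides. Continuing.

apply_moves(plan="8 0 0 0 0 0 0.6; 16 0 0 0 0 0 0.6; 24 0 0 0 0 0 0.6; 32 0 0 0 0 0 0.6; 40 0 0 0 0 0 0.6; 48 0 0 0 0 0 0.6; 54 0 0 0 0 0 0.6; 60 0 0 0 0 0 0.6")

```text
time: 16.35
tcp_pos: [0.5852, 0.0129, 0.0719]
tool_rot: [2.178, 2.264, -0.0]
ft_force: [-0.5, -0.7, 0.5]
grip_width: 0.0512
```

```bash
python3 go.py; python3 - <<'E'
from h import *
im=save('wrist','w13.png')
K,R,t=ray('wrist');np.savez('pics/w13.npz',K=K,R=R,t=t)
im=save('scene','c13.png')
b=cv2.imread('pics/c13.png')[80:300,230:500]
cv2.imwrite('pics/c13c.png',cv2.resize(b,None,fx=2.7,fy=2.7,interpolation=cv2.INTER_CUBIC))
E
```

```text
t 16.35 p [0.5852 0.0129 0.0719] yaw 92.23841453943335 tilt [ 0.0001 -0.0001 -1.    ] F [-0.4828 -0.6967  0.5125] g 0.051171039359620356 j6 -0.07994257329383664
```

View pics/w13.png

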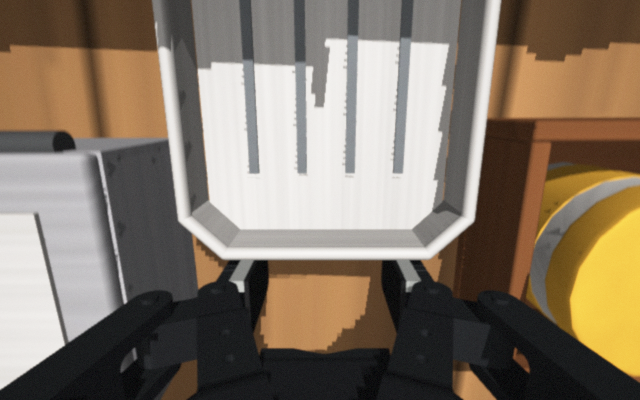

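View pics/c13c.png

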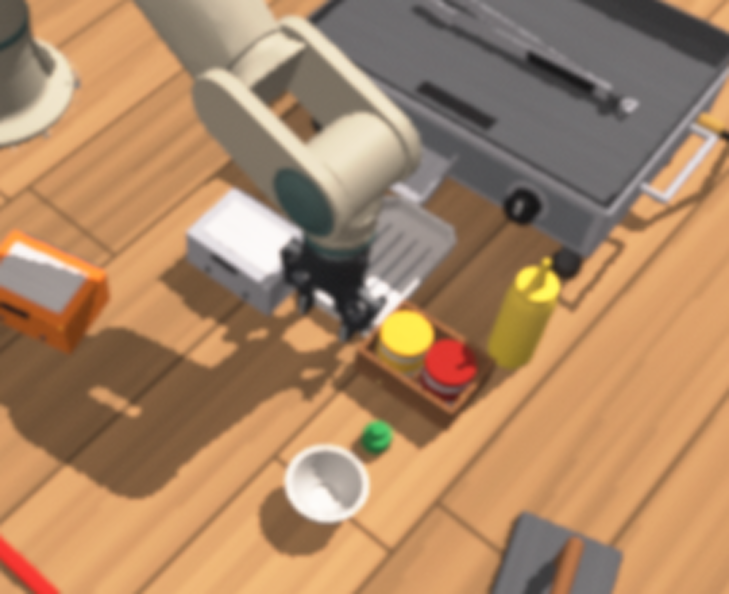

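Rear end is about 47 mm short. The clipped rear corners clear the box over the last 17 mm, so I'll push slightly diagonally to the left there, to bring the tray nearer the lip's centre line.

apply_moves(plan="8 0 0 0 0 0 0.6; 16 -0.5 0 0 0 0 0.6; 24 -1 0 0 0 0 0.6; 31 -1.5 0 0 0 0 0.6; 36 -3 0 0 0 0 0.6; 40 -4.5 0 0 0 0 0.6; 44 -6 0 0 0 0 0.6; 46 -7 0 0 0 0 0.6")

```text
time: 17.25
tcp_pos: [0.5812, 0.0583, 0.0758]
tool_rot: [2.169, 2.256, 0.017]
ft_force: [26.3, -7.4, 0.4]
grip_width: 0.051
```

```bash
python3 go.py; python3 - <<'E'
from h import *
im=save('wrist','w14.png')
K,R,t=ray('wrist');np.savez('pics/w14.npz',K=K,R=R,t=t)
E
```

```text
t 17.25 p [0.5812 0.0583 0.0758] yaw 92.2474011571721 tilt [ 0.016  -0.0006 -0.9999] F [26.3157 -7.3605  0.3983] g 0.05104357044481404 j6 -0.00175983774095842
```

View pics/w14.png

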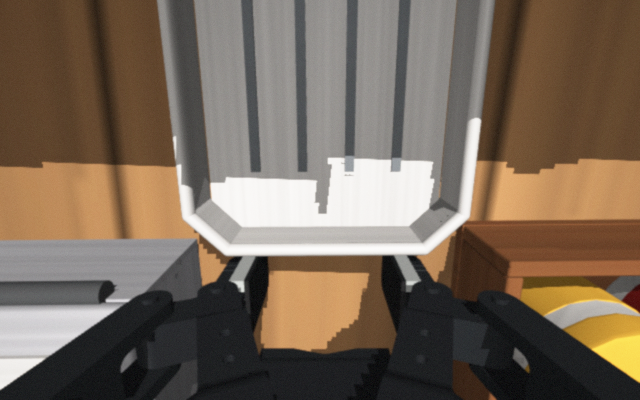

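A 26 N sideways force: the left finger linkage is bearing on the box edge. I'll ease off to the right at once, then back away.

apply_moves(plan="0 4 0 0 0 0 0.6; 0 7 0 0 0 0 0.55; 0 8 0 0 0 0 0.5; 0 8 0 0 0 0 0.4; 0 8 0 0 0 0 0.35; 0 8 0 0 0 0 0.35; 0 8 0 0 0 0 0.35; 0 8 0 0 0 0 0.35")

```text
time: 18.1
tcp_pos: [0.5844, 0.0587, 0.0722]
tool_rot: [-2.178, -2.264, -0.001]
ft_force: [-0.9, 0.2, 4.8]
grip_width: 0.0302
```

```bash
python3 go.py; python3 - <<'E'
from h import *
im=save('wrist','w15.png')
K,R,t=ray('wrist');np.savez('pics/w15.npz',K=K,R=R,t=t)
for c in ('scene','side'):
    im=save(c,c+'15.png')
b=cv2.imread('pics/scene15.png')[80:300,230:500]
cv2.imwrite('pics/c15c.png',cv2.resize(b,None,fx=2.7,fy=2.7,interpolation=cv2.INTER_CUBIC))
b=cv2.imread('pics/side15.png')[80:280,200:440]
cv2.imwrite('pics/s15c.png',cv2.resize(b,None,fx=3,fy=3,interpolation=cv2.INTER_CUBIC))
E
```

```text
t 18.1 p [0.5844 0.0587 0.0722] yaw 92.23819776070528 tilt [ 0.0003  0.0003 -1.    ] F [-0.8951  0.2189  4.7645] g 0.030213490226547596 j6 -0.0021009509272147276
```

View pics/w15.png

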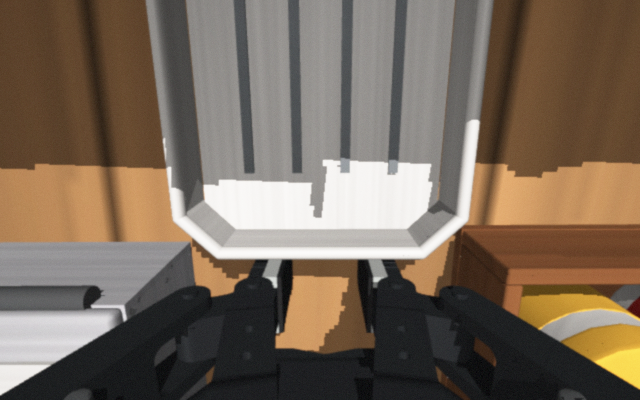

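View pics/c15c.png

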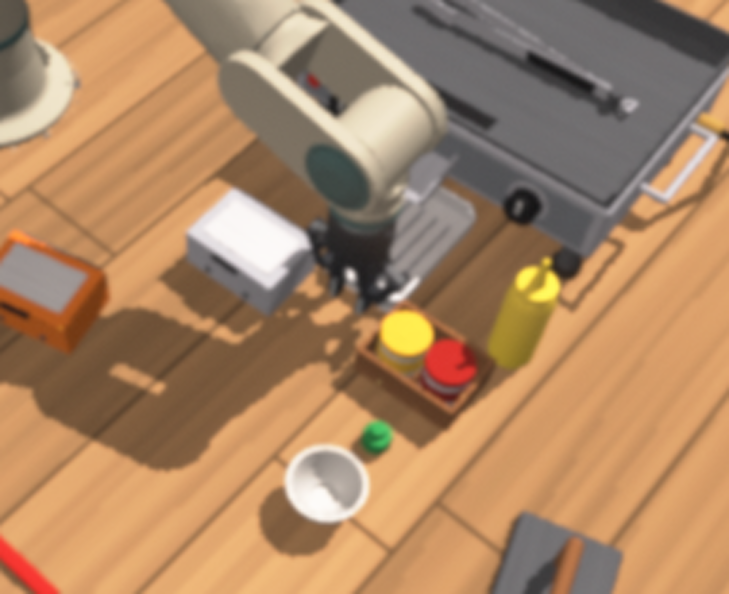

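View pics/s15c.png

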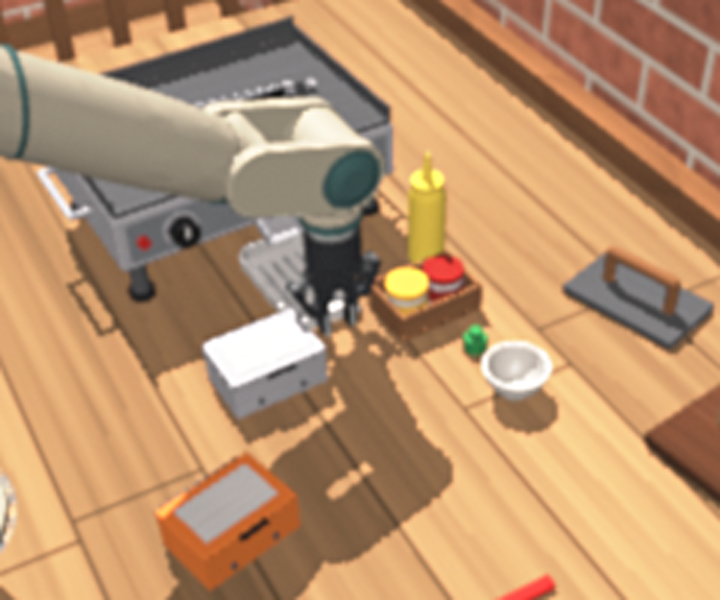

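Released, the lid is still shut, and the box and caddy look unchanged. Measuring the tray against the lip.

```bash
python3 - <<'E'
from lat import *
P=lat('pics/w15.npz',[[178,218],[468,217],[222,257],[420,256],[149,0],[493,0]]);print(P)
s=robot.get_state(); p=s['tcp_pos'][:2]; print((p-mid)@e,(p-mid)@l,s['ft_force'])
E
```

```text
[[ 60.3612  54.9706]
 [ 60.4444 -51.7657]
 [ 44.7886  40.047 ]
 [ 44.972  -35.1879]
 [131.886   55.8302]
 [131.6755 -51.926 ]]
0.03231060974169293 -0.00023496198666290104 [-0.1266  0.3976  5.4542]
```

The tray centre is about 140 mm ahead of the gap's middle (lip 139), 2 mm left of the gap axis (lip about 10) and square within about 0.3°. So the lip is within 1 mm lengthwise and about 8 mm off centre across the 110 mm width. Pushing from the side under the trough would mean working close to the trough, knob and bottle, so I'll leave it there. Withdrawing straight back, then up.

apply_moves(plan="-8 0 -2 0 0 0 0.35; -16 0 -3 0 0 0 0.35; -24 0 -10 0 0 0 0.35; -28 0 -40 0 0 0 0.35; -30 0 -80 0 0 0 0.35; -30 0 -125 0 0 0 0.35; -30 0 -170 0 0 0 0.35; -30 0 -215 0 0 0 0.35")

```text
time: 19.05
tcp_pos: [0.5851, 0.0276, 0.289]
tool_rot: [2.178, 2.263, -0.0]
ft_force: [0.7, -0.2, 0.4]
grip_width: 0.03
```

apply_moves(plan="-10 0 -35 0 0 0 0.35; -10 0 -70 0 0 0 0.35; -10 0 -105 0 0 0 0.35; -10 0 -105 0 0 0 0.35; -10 0 -105 0 0 0 0.35; -10 0 -105 0 0 0 0.35; -10 0 -105 0 0 0 0.35; -10 0 -105 0 0 0 0.35")

```text
time: 19.85
tcp_pos: [0.5859, 0.0184, 0.3906]
tool_rot: [-2.177, -2.263, 0.002]
ft_force: [0.4, -0.3, -0.0]
grip_width: 0.0298
```

```bash
python3 go.py; python3 - <<'E'
from h import *
im=save('wrist','w16.png')
K,R,t=ray('wrist');np.savez('pics/w16.npz',K=K,R=R,t=t)
for d in robot.landmark_of('spout_lip','wrist')[:2]: print('lip w',d['conf'],d['position'],to_plane('wrist',d['position'],.085)[0][:2])
for c in ('scene','side'):
    im=save(c,c+'16.png')
    for l,z in (('drip_tray',0),('rub_bowl',0),('spray_cap',0),('mustard_bottle',0)):
        for d in robot.landmark_of(l,c)[:2]: print(c,l,round(d['conf'],2),to_plane(c,d['position'],z)[0][:2])
b=cv2.imread('pics/scene16.png')[80:300,230:500]
cv2.imwrite('pics/c16c.png',cv2.resize(b,None,fx=2.7,fy=2.7,interpolation=cv2.INTER_CUBIC))
E
```

```text
t 19.85 p [0.5859 0.0184 0.3906] yaw 92.23113849925038 tilt [-0.0022  0.     -1.    ] F [ 0.377  -0.3002 -0.0304] g 0.02983338434779966 j6 -0.07053299451940921
lip w 0.94 [312.0, 22.9] [0.56601443 0.17107697]
scene drip_tray 0.76 [ 0.38144177 -0.63428254]
scene drip_tray 0.62 [0.57385712 0.16912637]
scene rub_bowl 0.96 [ 0.73044221 -0.15650763]
scene rub_bowl 0.19 [0.59492098 0.1758684 ]
scene spray_cap 0.66 [ 0.72795984 -0.07224049]
scene spray_cap 0.46 [0.71356033 0.03775295]
scene mustard_bottle 0.94 [0.75643524 0.13726122]
side drip_tray 0.89 [ 0.35975901 -0.62494357]
side drip_tray 0.81 [0.57619329 0.16999409]
side rub_bowl 0.55 [ 0.72660046 -0.17920027]
side spray_cap 0.39 [ 0.72953701 -0.0611434 ]
side spray_cap 0.25 [0.71400983 0.04347942]
side mustard_bottle 0.74 [0.75718365 0.1363258 ]
```

View pics/w16.png

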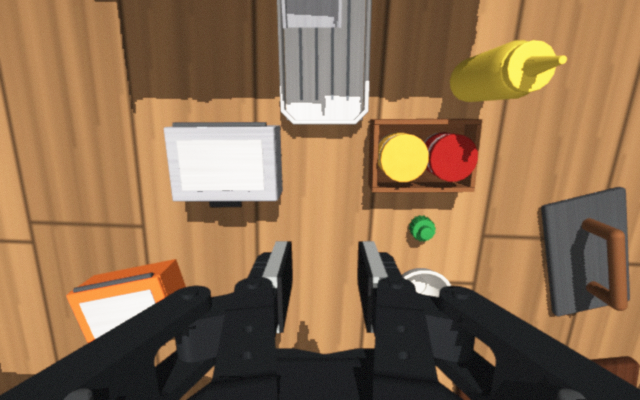

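View pics/c16c.png

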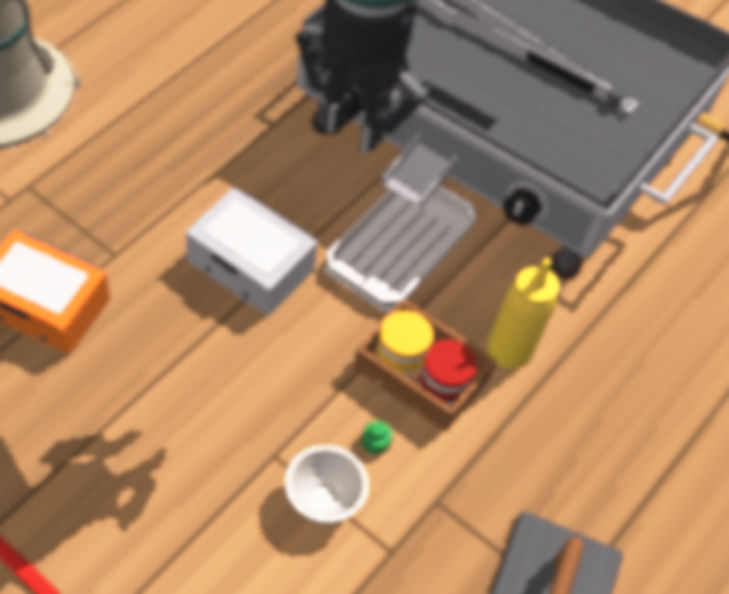

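The tray landmark reads (0.574,0.169) from the scene camera and (0.576,0.170) from the side. The lip is at (0.568,0.165 to 0.170). The lid is shut, bowl and cap have not moved, and the hand is clear at z≈0.39. Handing in.

```bash
python3 -c "
from cell import robot
print(robot.hand_in())"
```

```text
the job is handed in; nothing more can be done
None
```

The drip tray is through the gap and under the spout, and the job is handed in at about 20 s of the 54 s allowed. I pushed it sideways with the fingertips to square it up on the gap axis. Then I pushed it from behind until the lip was over it, backed the hand out and raised it clear.

**Position:** The lip is within a few mm of the tray's middle lengthwise and about 6 to 8 mm off its centre line across the 110 mm width. The gap itself sits about 10 mm to one side of the lip. The tray is square within about 0.3°, by the last look before the hand withdrew.

**What did not go cleanly:**
- **Contact with the box:** on the last few mm I tried a diagonal nudge to centre the tray better. A side force of 26 N built up at the wrist, apparently the open left finger pressing on the condiment box. I eased off at once.
- **Off-centre result:** I left the remaining sideways offset, because correcting it meant working close to the trough, knob and mustard bottle.
- **Possible fingertip touch:** a steady upward force of about 5 N showed after I part-closed the fingers, probably the tips on the shelf. It was gone once I raised the hand.

**Last checks:** The lid is shut, and the box and caddy stand where they were. The networks' readings for the bowl and cap agree with the first ones within their scatter, of up to about 2 cm. The mustard bottle read 6 to 16 mm off its first reading, which I took as scatter because the hand did not go near it. The tongs and brush I checked only by eye, and the brush was mostly out of view in the last picture.

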